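# Put the good wheel hardware away after a trailside repair

### The arm

A 6-joint arm with a two-finger parallel gripper is mounted at the origin on the work surface. World frame = base frame: x ahead of the robot, y to its left, z up, the work surface at z = 0. Lengths are in m, angles in rad, forces in N, time in s.
With the tool pointing down it reaches from about 0.4 to 0.825 m from the base axis. Payload 7 kg.
Tool frame: the origin (TCP) lies at the very end of the fingers, on their centre line; the grasp point (between the pads) lies 19 mm behind it; z points along the fingers, x is the direction in which the jaws open and shut, and the axes are right-handed (so a half turn about z gives the same grasp; the last joint's range is limited). The gripper opens to 88 mm and grips with 3 to 60 N. Pads are 19 mm wide; open, the fingers measure 130 mm over their backs; the gripper's body (78 mm by 193 mm) begins 47 mm behind the grasp point.
Start: joints at [1.618, 0.359, 0.012, 0, -1.224, -0.288], TCP at [0.161, 0.655, 0.227] pointing down, gripper open.
Joint ranges: [-3.07, 3.07], [-1.43, 2.12], [-1.02, 1.25], [-3.03, 1.67], [-3.05, -0], [-3.03, 3.03]. Speed limits (rad/s): [2.39, 2.39, 3.01, 3.14, 3.14, 3.14].

### API

Orientations are given as [roll, pitch, yaw] about the fixed x, y, z axes, in that order (R = Rz(yaw) Ry(pitch) Rx(roll)).
In Python, from station import telemetry, grab_frame, arm, regions_of, pinpoint gives the robot as it stands. The module is installed in compiled form; this text tells all that it offers.
- The arm moves only by the shell command python3 -m inch 'ROWS' [FORCE]. ROWS is text: rows parted by semicolons, each of 7 numbers parted by spaces: the opening, from 0 (shut) to 1 (fully open), then the shift along the world's x, y, z in cm, then the turn, a rotation vector about the world's x, y, z in degrees. A call has 1 to 12 rows; each row is the pose to reach, as a shift and turn from the pose measured when the call began; what a row does not reach only later rows make up. A row lasts 1/8 s, in which the tool goes at most 62.5 mm and 10.7 degrees, less where a joint would pass 70% of its speed; a pose out of reach is approached as far as the arm can. A call with a gripper value outside its range is refused whole. The fingers move at their own pace and stop on an object; FORCE is the grip in N (left out, the last holds). Time passes only in rows, so rows that repeat a pose let the fingers close. It gives the time, the measured TCP pose, the force and the opening at its end, in the units of the state.
- telemetry.get_state(): the state, without advancing time (a new reading comes with each control period).
- grab_frame(name): name is "scene" or "top" or "wrist"; returns a dict with "pixels" (420x560x3 uint8, red, green, blue), "fx", "fy", "cx", "cy" (pixels), "R" (3x3) and "t" (3): a world point X has camera coordinates R X + t. Camera axes: x right, y down, z forward; pixel columns grow to the right and rows downward; lengths in m; the calibration is good to about 2 mm. A picture is of the moment at which its call begins. There is no depth.
- arm.job_done(): hands the job in, once; it reports no verdict.
Trained networks look in the newest picture that a camera, given by its name, has taken for a name from the list of things; names that differ only in an ending like _2 or _b are one class to them, and where a whole thing is asked for, a point or a joint stands for the part that bears it (a point fixed in the world has none). Each returns a list of dicts, best first, with "p" (0 to 1); they miss things now and then, are a little off and sometimes report something else, mostly with a low value. They report only what shows in the picture. A call takes as long as a camera call. They do not tell look-alikes from the thing itself.
- regions_of(camera, name): "pixels" (420x560 bool, what is visible of it) and "bbox" ([left, top, right, bottom] in pixels, round what is visible of it).
- pinpoint(camera, name): "location" ([column, row] in pixels: a listed point, or the origin of a listed thing).
The state is a dict: "t": time; "q": joint angles; "qd": joint speeds; "joint_efforts": joint torques, N m; "eef_pos": TCP position; "ee_rot": TCP orientation; "force": force on the tool from outside, world axes, zero at the start; "moment": the same for the moment, N m; "width": finger opening in m.
Only numpy, scipy, OpenCV 4.12 (cv2) and the standard library are available. Lean on these libraries where they do the work, as an engineer would, in place of code of your own. Each camera call takes 0.05 s, during which the arm holds its last target. There are 200 camera calls.

### The job

Put the good hardware from the chopping board away in the case: the chrome wheel nut in the blue tub, the black bolt in the green tub, the brass coupling nut in the yellow tub and the red bush in the red tub. Set each down on the floor of its tub the way it is now, nut, bolt and bush standing upright and the brass one lying flat. Leave the rusty nut and the rusty bolt standing undisturbed where they are.

Things in the scene. Friction and masses are not known exactly. Their poses are not given: they have to be found in the camera images.
- wheel_nut: Bright chrome wheel nut, about 0.08 kg, standing on a flange 30 mm in diameter, 5 mm high; hexagon 24 mm across flats, 28 mm across corners, from 5 to 27 mm; small dome above; 36 mm tall in all. Origin: centre of its underside; z up its axis. Like all the loose pieces it is on a slate-blue fixed chopping board 20 mm thick.
- black_bolt: Black flange bolt, about 0.12 kg, standing on its hexagon head: head 26 mm across flats, 12 mm high; collar 32 mm in diameter from 12 to 15 mm; upright shank 14 mm in diameter up to 60 mm. Origin: centre of the head's underside; z up the shank. On the board.
- coupler: Brass-yellow long hexagon coupling nut, about 0.13 kg, lying on one flat on the board: 60 mm long, 22 mm across flats (its height as it lies). Origin: its middle, on its axis, 11 mm above what it lies on; x along its length, level, at any yaw.
- bush: Red plastic suspension bush on the board, about 0.03 kg: upright tube 32 mm outside, 14 mm bore, 34 mm tall. Origin: centre of its underside; z up its axis. Also on the board: a dark washer (36 mm wide, 5 high) and a white tape roll (42 mm wide, 12 high), not part of the job. Neighbouring pieces' centres are at least 78 mm apart.
- rusty_nut: Rust-brown wheel nut, scrap, on the board, same shape as the chrome one: standing on a flange 30 mm in diameter, 5 mm high; hexagon 24 mm across flats, 28 mm across corners, from 5 to 27 mm; small dome above; 36 mm tall in all. Origin: centre of its underside; z up its axis.
- rusty_bolt: Rust-brown flange bolt, scrap, on the board, same shape as the black one: standing on its hexagon head: head 26 mm across flats, 12 mm high; collar 32 mm in diameter from 12 to 15 mm; upright shank 14 mm in diameter up to 60 mm. Origin: centre of the head's underside; z up the shank.
- tub_blue: Blue open square tub, fixed: 88 mm square outside, 84 inside, walls 28 mm high, inner floor 2 mm above the origin. Origin: centre of its underside, 3.5 mm above the table; x, y along its sides, z up. The four tubs stand two by two, 91 mm apart centre to centre, in a shallow case; which tub is where changes.
- tub_green: Green open square tub, fixed: 88 mm square outside, 84 inside, walls 28 mm high, inner floor 2 mm above the origin. Origin: centre of its underside, 3.5 mm above the table; x, y along its sides, z up. In the case, which may be on either side of the table and a little turned.
- tub_yellow: Yellow open square tub, fixed: 88 mm square outside, 84 inside, walls 28 mm high, inner floor 2 mm above the origin. Origin: centre of its underside, 3.5 mm above the table; x, y along its sides, z up. The case's pale lid (18 mm high) lies open and flat on the side away from the robot.
- tub_red: Red open square tub, fixed: 88 mm square outside, 84 inside, walls 28 mm high, inner floor 2 mm above the origin. Origin: centre of its underside, 3.5 mm above the table; x, y along its sides, z up.
Mind the look-alikes: they are no part of the job. Leave any brown or pink look-alike of the tub_yellow alone.

How it is judged:
At the end, for the whole second after the job is handed in: Each good piece rests, released, on its own tub's floor within 34 mm of its centre along each side (underside under 9 mm, coupler axis under 20 mm above the tub's origin); nut, bolt, bush upright within 0.25 rad; rusty ones within 20 mm of their start, upright within 0.4 rad (x of wheel_nut in the frame of tub_blue between -0.034 and 0.034 m and y of wheel_nut in the frame of tub_blue between -0.034 and 0.034 m and z of wheel_nut in the frame of tub_blue below 0.009 m and angle between each of wheel_nut, black_bolt, bush's own z axis and vertical below 0.25 rad and linear speed of each of wheel_nut, black_bolt, coupler, bush below 0.02 m/s and x of black_bolt in the frame of tub_green between -0.034 and 0.034 m and y of black_bolt in the frame of tub_green between -0.034 and 0.034 m and z of black_bolt in the frame of tub_green below 0.009 m and x of coupler in the frame of tub_yellow between -0.034 and 0.034 m and y of coupler in the frame of tub_yellow between -0.034 and 0.034 m and z of coupler in the frame of tub_yellow below 0.02 m and x of bush in the frame of tub_red between -0.034 and 0.034 m and y of bush in the frame of tub_red between -0.034 and 0.034 m and z of bush in the frame of tub_red below 0.009 m and distance of each of rusty_nut, rusty_bolt from where it was at the start of the episode below 0.02 m and angle between each of rusty_nut, rusty_bolt's own z axis and vertical below 0.4 rad); the robot touches nothing.
It fails at once if the rusty nut is shifted by more than 20 mm or knocked over (distance of rusty_nut from where it was at the start of the episode above 0.02 m or angle between rusty_nut's own z axis and vertical above 0.4 rad).
It fails at once if the rusty bolt is shifted by more than 20 mm or knocked over (distance of rusty_bolt from where it was at the start of the episode above 0.02 m or angle between rusty_bolt's own z axis and vertical above 0.4 rad).
It also fails if it takes over 120 s, if anything falls off the work surface, if the arm or the gripper's body presses on something with over 40 N, if the wrist force passes 120 N, or if a joint passes its speed limit or range.

## Working session

There is one attempt and no reset: what is moved stays moved. The work goes in short steps, Python scripts to look and compute and a shell command to move; the robot and the scene stay as the last step left them, time stands still between calls to the robot, and variables do not carry over. Pictures are saved under pics/ and viewed, about 12 in all and at most 16, crops included, and the job is handed in when it is done.

```bash
mkdir -p pics
cat > h.py <<'E'
import numpy as np, cv2
from station import telemetry, grab_frame, arm, regions_of, pinpoint
def ray(f,px,z):
    R=np.array(f["R"]);t=np.array(f["t"]);c=-R.T@t
    d=R.T@np.array([(px[0]-f["cx"])/f["fx"],(px[1]-f["cy"])/f["fy"],1])
    return c+d*(z-c[2])/d[2]
def proj(f,X):
    p=np.array(f["R"])@X+np.array(f["t"]);return f["fx"]*p[0]/p[2]+f["cx"],f["fy"]*p[1]/p[2]+f["cy"]
def save(f,n,crop=None,s=1):
    im=cv2.cvtColor(f["pixels"],cv2.COLOR_RGB2BGR)
    if crop: im=im[crop[1]:crop[3],crop[0]:crop[2]]
    cv2.imwrite("pics/"+n,cv2.resize(im,None,fx=s,fy=s,interpolation=cv2.INTER_CUBIC))
E
python3 - <<'E'
from h import *
Z=dict(wheel_nut=.02,black_bolt=.02,coupler=.031,bush=.02,rusty_nut=.02,rusty_bolt=.02,tub_blue=.0035,tub_green=.0035,tub_yellow=.0035,tub_red=.0035)
for cam in ("top","scene"):
    f=grab_frame(cam);save(f,cam+"0.png",s=1.4)
    print(cam,(-np.array(f["R"]).T@f["t"]).round(3))
    for n,z in Z.items():
        print(n,[(round(d["p"],2),np.round(d["location"]).tolist(),ray(f,d["location"],z)[:2].round(4).tolist()) for d in pinpoint(cam,n)[:4]])
E
```

```text
top [0.404 0.038 1.183]
wheel_nut [(0.69, [400.0, 256.0], [0.5108, -0.2632])]
black_bolt [(0.74, [434.0, 222.0], [0.5975, -0.3524])]
coupler [(0.5, [326.0, 253.0], [0.5203, -0.0797]), (0.25, [361.0, 254.0], [0.517, -0.1655])]
bush [(0.75, [395.0, 222.0], [0.5976, -0.2566])]
rusty_nut [(0.52, [439.0, 255.0], [0.5125, -0.3603])]
rusty_bolt [(0.7, [361.0, 257.0], [0.5104, -0.1679]), (0.37, [398.0, 256.0], [0.5123, -0.2578])]
tub_blue [(0.76, [181.0, 236.0], [0.569, 0.2821])]
tub_green []
tub_yellow [(0.97, [219.0, 236.0], [0.566, 0.1867]), (0.79, [273.0, 152.0], [0.787, 0.0488]), (0.6, [118.0, 293.0], [0.4264, 0.4325])]
tub_red [(0.93, [182.0, 276.0], [0.4665, 0.2775]), (0.28, [362.0, 254.0], [0.519, -0.1719])]
scene [ 0.989 -0.643  0.572]
wheel_nut [(0.78, [170.0, 274.0], [0.5051, -0.2594])]
black_bolt []
coupler [(0.75, [223.0, 224.0], [0.5137, -0.0827]), (0.64, [134.0, 306.0], [0.5128, -0.3617])]
bush [(0.73, [205.0, 289.0], [0.5961, -0.2587]), (0.62, [266.0, 178.0], [0.4844, 0.1651])]
rusty_nut [(0.7, [133.0, 305.0], [0.5013, -0.3547])]
rusty_bolt [(0.8, [199.0, 243.0], [0.4976, -0.1541])]
tub_blue [(0.66, [308.0, 172.0], [0.5667, 0.2774])]
tub_green [(0.64, [269.0, 180.0], [0.4817, 0.1862])]
tub_yellow [(0.94, [348.0, 235.0], [0.7789, 0.0469]), (0.86, [298.0, 188.0], [0.5782, 0.1825]), (0.75, [305.0, 172.0], [0.5588, 0.2749]), (0.64, [296.0, 145.0], [0.4483, 0.4306])]
tub_red [(0.77, [283.0, 169.0], [0.4886, 0.2617])]
```

View pics/top0.png

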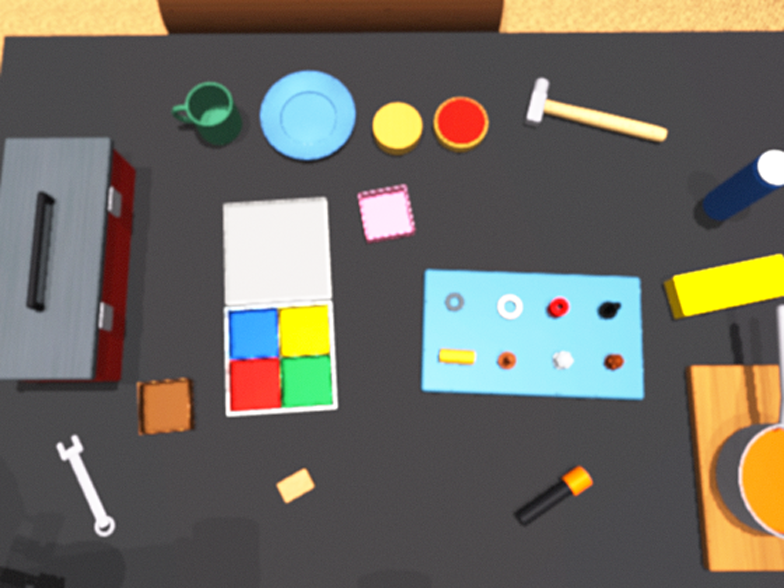

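View pics/scene0.png

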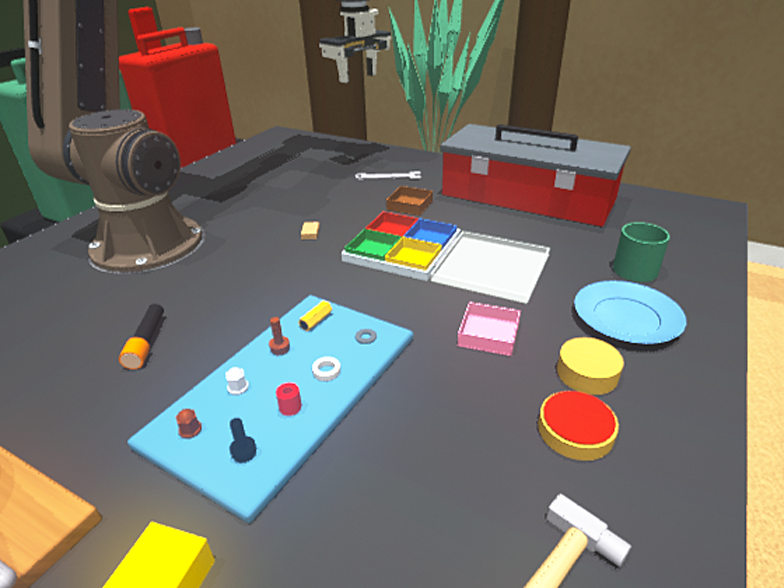

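The top view shows the case at left, with blue (253,333), yellow (304,331), red (255,384) and green (307,382). On the board, the back row is washer, tape, red bush (558,307) and black bolt (609,310). The front row is coupler (457,356), rusty bolt (507,360), chrome nut (563,359) and rusty nut (614,361). The brown (165,405) and pink (386,213) trays are look-alikes and stay untouched. The scene view agrees. Next I refine the tubs from their colours.

Run:
```python
from h import *
s=telemetry.get_state();print({k:np.round(s[k],3).tolist() for k in("t","q","eef_pos","ee_rot","force","width")})
f=grab_frame("top");hsv=cv2.cvtColor(f["pixels"],cv2.COLOR_RGB2HSV)
px=f["pixels"]
for n,(a,b),(u,v) in (("blue",(105,120),(181,238)),("yellow",(22,32),(217,236)),("red",(0,6),(182,274)),("green",(50,75),(219,273)),("coup",(20,32),(326,254)),("bush",(0,6),(398,219))):
    h=hsv[...,0]; m=((h>=a)&(h<=b)&(hsv[...,1]>140)&(hsv[...,2]>90))
    if n in("red","bush"): m|=((h>=174)&(hsv[...,1]>140)&(hsv[...,2]>90))
    k,l,st,c=cv2.connectedComponentsWithStats(m.astype(np.uint8))
    i=l[v,u]
    if i==0: i=1+np.argmin(np.hypot(*(c[1:]-[u,v]).T))
    z=.031 if n in("coup","bush") else .02
    ys,xs=np.where(l==i); W=np.array([ray(f,(x,y),z)[:2] for x,y in zip(xs,ys)],np.float32)
    r=cv2.minAreaRect(W*1000); print(n,len(xs),c[i].round(1),W.mean(0).round(4),np.round(r[0],1),np.round(r[1],1),round(r[2],1))
```

```text
{'t': 1.1, 'q': [1.618, 0.359, 0.012, -0.0, -1.224, -0.288], 'eef_pos': [0.161, 0.655, 0.227], 'ee_rot': [3.142, -0.0, -1.812], 'force': [-0.539, -0.059, -0.2], 'width': 0.087}
blue 237 [174.8 233.3] [0.5724 0.2944] [561.4 279.7] [85.8 82.7] 2.2
yellow 1224 [216.7 235.9] [0.5652 0.19  ] [565.4 189.9] [87.7 87.4] 3.4
red 1223 [181.6 274.2] [0.4711 0.2744] [471.3 274.8] [85.8 85.8] 3.4
green 1230 [218.3 271.8] [0.4762 0.1843] [476.5 184.6] [85.5 87. ] 3.2
coup 206 [325.8 254.4] [ 0.516  -0.0796] [516.1 -79. ] [56.9 21.4] 84.8
bush 139 [398.4 219.3] [ 0.6019 -0.2621] [ 601.7 -261.7] [27.9 35.6] 32.7
```

```bash
python3 -m inch '0.7 33 -35 0 0 0 -40;0.7 33 -35 0 0 0 -40;0.7 33 -35 0 0 0 -40;0.7 33 -35 0 0 0 -40;0.7 33 -35 0 0 0 -40;0.7 33 -35 0 0 0 -40;0.7 33 -35 0 0 0 -40;0.7 33 -35 0 0 0 -40;0.7 33 -35 0 0 0 -40' 20
python3 - <<'E'
from h import *
s=telemetry.get_state();print({k:np.round(s[k],3).tolist() for k in("t","q","eef_pos","ee_rot","force","width")})
E
```

```text
t: 2.28
eef_pos: [0.4926, 0.3032, 0.2266]
ee_rot: [-3.141, -0.0, -2.514]
force: [-1.0, 0.1, -0.7]
width: 0.0612
{'t': 2.275, 'q': [0.89, 0.201, -0.207, 0.0, -1.163, -0.262], 'eef_pos': [0.493, 0.303, 0.227], 'ee_rot': [-3.141, -0.0, -2.514], 'force': [-1.01, 0.059, -0.677], 'width': 0.061}
```

```bash
python3 -m inch '0.6 2.3 -38.3 -2.7 0 0 -41;0.6 2.3 -38.3 -2.7 0 0 -41;0.6 2.3 -38.3 -2.7 0 0 -41;0.6 2.3 -38.3 -2.7 0 0 -41;0.6 2.3 -38.3 -2.7 0 0 -41;0.6 2.3 -38.3 -2.7 0 0 -41;0.6 2.3 -38.3 -2.7 0 0 -41;0.6 2.3 -38.3 -2.7 0 0 -41;0.6 2.3 -38.3 -2.7 0 0 -41;0.6 2.3 -38.3 -2.7 0 0 -41;0.6 2.3 -38.3 -2.7 0 0 -41' 20
python3 - <<'E'
from h import *
f=grab_frame("wrist");save(f,"w1.png",s=1.4)
print((-np.array(f["R"]).T@f["t"]).round(3), np.round(f["R"],2).tolist())
for n,z in dict(wheel_nut=.02,black_bolt=.02,coupler=.031,bush=.02,rusty_nut=.02,rusty_bolt=.02).items():
    print(n,[(round(d["p"],2),np.round(d["location"]).tolist(),ray(f,d["location"],z)[:2].round(4).tolist()) for d in pinpoint("wrist",n)[:3]])
for d in regions_of("wrist","coupler")[:2]:
    ys,xs=np.where(d["pixels"]);W=np.array([ray(f,(x,y),.031)[:2] for x,y in zip(xs,ys)],np.float32)*1000
    print(d["p"],d["bbox"],W.mean(0),cv2.minAreaRect(W))
E
```

```text
t: 3.65
eef_pos: [0.5158, -0.0788, 0.1997]
ee_rot: [-3.141, 0.0, 3.056]
force: [0.8, 0.4, -1.0]
width: 0.0524
[ 0.509 -0.154  0.358] [[-1.0, 0.09, 0.0], [0.08, 0.96, 0.27], [0.02, 0.27, -0.96]]
wheel_nut []
black_bolt []
coupler [(0.63, [276.0, 185.0], [0.5169, -0.082])]
bush [(0.58, [276.0, 183.0], [0.5166, -0.0814])]
rusty_nut []
rusty_bolt [(0.82, [277.0, 90.0], [0.5086, -0.1702])]
0.86 [261.1, 151.6, 287.9, 215.8] [517.48566  -82.918526] ((517.7476196289062, -82.01010131835938), (64.04759979248047, 25.031417846679688), 85.4953842163086)
```

View pics/w1.png

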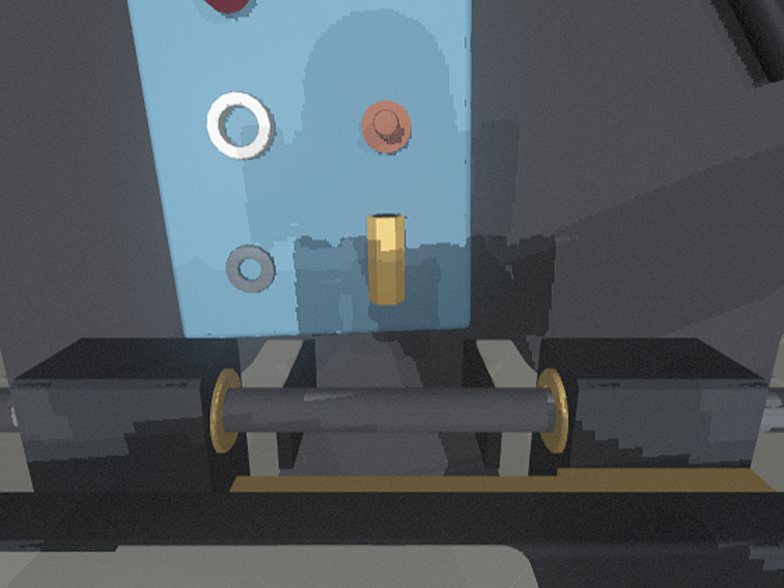

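Coupler at wrist pixel (386,258), rusty bolt behind it at (386,127). The position agrees with the top view to 3 mm, so I go down and grip.

```bash
python3 -m inch '0.6 0.1 -0.2 -6 0 0 0;0.6 0.1 -0.2 -11 0 0 0;0.6 0.1 -0.2 -15 0 0 0;0.6 0.1 -0.2 -17.3 0 0 0;0.6 0.1 -0.2 -17.3 0 0 0;0.6 0.1 -0.2 -17.3 0 0 0;0 0.1 -0.2 -17.3 0 0 0;0 0.1 -0.2 -17.3 0 0 0;0 0.1 -0.2 -17.3 0 0 0;0 0.1 -0.2 -17.3 0 0 0;0 0.1 -0.2 -17.3 0 0 0' 30
```

```text
t: 5.42
eef_pos: [0.5169, -0.0818, 0.027]
ee_rot: [-3.141, 0.0, 3.054]
force: [-0.7, -0.1, 5.9]
width: 0.024
```

```bash
python3 -m inch '0 0 0 -0.0 0 0 0;0 0 0 4 0 0 0;0 0 0 10 0 0 0;0 4.8 27.2 10 0 0 53;0 4.8 27.2 10 0 0 53;0 4.8 27.2 10 0 0 53;0 4.8 27.2 10 0 0 53;0 4.8 27.2 10 0 0 53;0 4.8 27.2 10 0 0 53;0 4.8 27.2 10 0 0 53;0 4.8 27.2 10 0 0 53'
python3 - <<'E'
from h import *
f=grab_frame("wrist");save(f,"w2.png",s=1)
E
```

```text
t: 6.8
eef_pos: [0.5646, 0.1892, 0.1268]
ee_rot: [-3.142, -0.0, -2.306]
force: [0.8, 0.1, -1.7]
width: 0.0239
```

View pics/w2.png

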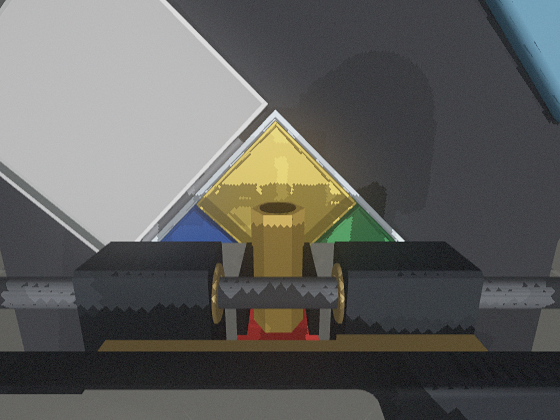

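The coupler is held level at (278,270), diagonal over the yellow tub centred at about (277,200). Lowering it now.

```bash
python3 -m inch '0 0 0 -5 0 0 0;0 0 0 -9 0 0 0;0 0 0 -10.5 0 0 0;0 0 0 -11.4 0 0 0;0 0 0 -11.4 0 0 0;0 0 0 -11.4 0 0 0;0.4 0 0 -11.4 0 0 0;0.4 0 0 -11.4 0 0 0;0.4 0 0 -11.4 0 0 0;0.4 0 0 -5 0 0 0;0.4 0 0 2 0 0 0;0.4 0 0 2 0 0 0'
```

```text
t: 8.35
eef_pos: [0.5673, 0.1906, 0.1524]
ee_rot: [-3.139, 0.009, -2.305]
force: [0.0, 0.2, -0.3]
width: 0.0351
```

```bash
python3 -m inch '0.6 0 0 4 0 0 0;0.6 3.1 -44.8 5 0 0 -45;0.6 3.1 -44.8 5 0 0 -45;0.6 3.1 -44.8 5 0 0 -45;0.6 3.1 -44.8 5 0 0 -45;0.6 3.1 -44.8 5 0 0 -45;0.6 3.1 -44.8 5 0 0 -45;0.6 3.1 -44.8 5 0 0 -45;0.6 3.1 -44.8 5 0 0 -45;0.6 3.1 -44.8 5 0 0 -45;0.6 3.1 -44.8 5 0 0 -45;0.6 3.1 -44.8 5 0 0 -45' 20
cat > look.py <<'E'
from h import *
import sys
f=grab_frame("wrist");save(f,sys.argv[1],s=1.4)
H=dict(wheel_nut=.056,black_bolt=.08,bush=.054)
for n in H:
    print(n,[(round(d["p"],2),np.round(d["location"]).tolist(),ray(f,d["location"],.02)[:2].round(4).tolist()) for d in pinpoint("wrist",n)[:3]])
for cam in ("top","wrist"):
  g=f if cam=="wrist" else grab_frame("top")
  for n in("wheel_nut","black_bolt","bush"):
    for d in regions_of(cam,n)[:2]:
        x=np.array(d["bbox"]);print(cam,n,round(d["p"],2),x.round().tolist(),ray(g,[(x[0]+x[2])/2,(x[1]+x[3])/2],.037)[:2].round(4))
E
python3 look.py w3.png
```

```text
t: 9.85
eef_pos: [0.5985, -0.2559, 0.2026]
ee_rot: [-3.139, 0.009, -3.089]
force: [0.5, 1.0, -0.5]
width: 0.0526
wheel_nut [(0.92, [366.0, 182.0], [0.5101, -0.2641])]
black_bolt [(0.7, [283.0, 84.0], [0.6, -0.3539])]
bush [(0.67, [275.0, 180.0], [0.6027, -0.2615])]
wrist wheel_nut 0.61 [352.0, 164.0, 388.0, 203.0] [ 0.5106 -0.266 ]
wrist black_bolt 0.66 [268.0, 66.0, 306.0, 102.0] [ 0.5964 -0.3529]
wrist bush 0.98 [258.0, 164.0, 294.0, 202.0] [ 0.6014 -0.2615]
```

View pics/w3.png

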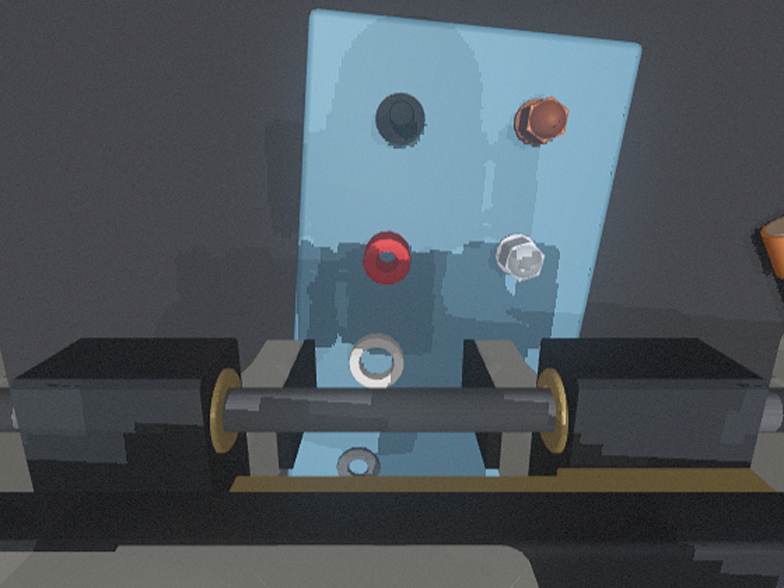

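Candidates in the wrist view: nuts are chrome (520,257) and rusty brown (545,120). Bolts are black (400,115), with the rusty bolt off to the robot's left at y=-0.17. The colours are clear in this enlarged view, so chrome and black are the ones meant. Red bush at (387,257), which is (0.602,-0.2615). Gripping the bush.

```bash
python3 -m inch '0.6 0.3 -0.5 -6 0 0 0;0.6 0.3 -0.5 -11 0 0 0;0.6 0.3 -0.5 -15 0 0 0;0.6 0.3 -0.5 -17 0 0 0;0.6 0.3 -0.5 -17 0 0 0;0 0.3 -0.5 -17 0 0 0;0 0.3 -0.5 -17 0 0 0;0 0.3 -0.5 -17 0 0 0;0 0.3 -0.5 -17 0 0 0;0 0.3 -0.5 -13 0 0 0;0 0.3 -0.5 -7 0 0 0;0 0.3 -0.5 -7 0 0 0' 15
```

```text
t: 11.9
eef_pos: [0.6045, -0.2632, 0.1383]
ee_rot: [-3.136, 0.018, -3.09]
force: [1.6, 0.3, -1.0]
width: 0.0322
```

```bash
python3 -m inch '0 -13.3 53.8 0 0.3 1 45;0 -13.3 53.8 0 0.3 1 45;0 -13.3 53.8 0 0.3 1 45;0 -13.3 53.8 0 0.3 1 45;0 -13.3 53.8 0 0.3 1 45;0 -13.3 53.8 0 0.3 1 45;0 -13.3 53.8 0 0.3 1 45;0 -13.3 53.8 0 0.3 1 45;0 -13.3 53.8 0 0.3 1 45;0 -13.3 53.8 0 0.3 1 45;0 -13.3 53.8 0 0.3 1 45;0 -13.3 53.8 0 0.3 1 45'
python3 - <<'E'
from h import *
f=grab_frame("wrist");save(f,"w4.png",s=1)
E
```

```text
t: 13.4
eef_pos: [0.4715, 0.2737, 0.1381]
ee_rot: [3.135, 0.004, -2.306]
force: [-0.2, -0.0, -1.0]
width: 0.0322
```

View pics/w4.png

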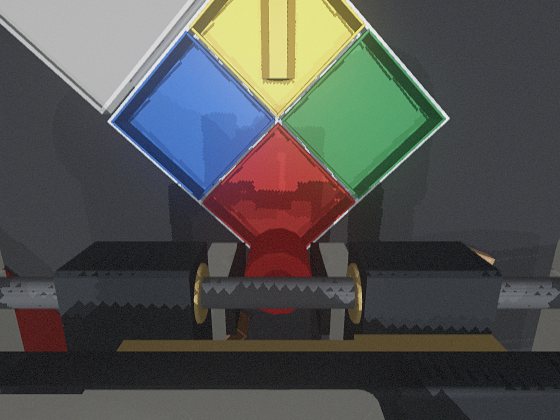

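Bush at (278,270), over the red tub, with the coupler lying in yellow at the top. I lower in steps and watch the force.

```bash
python3 -m inch '0 0 0 -5 0 0 0;0 0 0 -9 0 0 0;0 0 0 -11 0 0 0;0 0 0 -11.5 0 0 0;0 0 0 -11.5 0 0 0;0 0 0 -11.5 0 0 0'
```

```text
t: 14.2
eef_pos: [0.4724, 0.274, 0.0244]
ee_rot: [3.135, 0.007, -2.306]
force: [0.7, 0.7, 0.2]
width: 0.0321
```

```bash
python3 -m inch '0 0 0 -0.3 0 0 0;0 0 0 -0.5 0 0 0;0 0 0 -0.5 0 0 0;0 0 0 -0.5 0 0 0'
```

```text
t: 14.7
eef_pos: [0.4723, 0.2741, 0.0194]
ee_rot: [3.135, 0.007, -2.306]
force: [-0.6, -0.5, -0.6]
width: 0.0319
```

```bash
python3 -m inch '0.48 0 0 -0.1 0 0 0;0.48 0 0 -0.1 0 0 0;0.48 0 0 -0.1 0 0 0;0.48 0 0 2 0 0 0;0.48 0 0 7 0 0 0;0.6 0 0 13 0 0 0;0.6 3.8 -53.9 17 0 0 -45;0.6 3.8 -53.9 17 0 0 -45;0.6 3.8 -53.9 17 0 0 -45;0.6 3.8 -53.9 17 0 0 -45;0.6 3.8 -53.9 17 0 0 -45;0.6 3.8 -53.9 17 0 0 -45'
```

```text
t: 16.2
eef_pos: [0.4985, -0.1009, 0.1776]
ee_rot: [3.135, 0.008, -3.092]
force: [1.5, -0.1, 0.3]
width: 0.0529
```

```bash
python3 -m inch '0.5 1.2 -16.4 0 0 0 0;0.5 1.2 -16.4 0 0 0 0;0.5 1.2 -16.4 0 0 0 0;0.5 1.2 -16.4 0 0 0 0;0.5 1.2 -16.4 0 0 0 0' 25
python3 - <<'E'
from h import *
f=grab_frame("wrist")
for d in pinpoint("wrist","wheel_nut")[:3]: print(round(d["p"],2),d["location"],ray(f,d["location"],.02)[:2].round(4))
for n in ("wheel_nut",):
  for d in regions_of("wrist",n)[:2]: print(d["bbox"],ray(f,[(d["bbox"][0]+d["bbox"][2])/2,(d["bbox"][1]+d["bbox"][3])/2],.037)[:2].round(4))
p=proj(f,np.array([.5105,-.265,.03]));print(p)
x,y=map(int,p);save(f,"w5.png",(x-70,y-50,x+70,y+50),5)
E
```

```text
t: 16.82
eef_pos: [0.5102, -0.2649, 0.1773]
ee_rot: [3.135, 0.007, -3.093]
force: [-0.3, 0.2, -0.2]
width: 0.044
0.7 [281.0, 189.2] [ 0.5077 -0.2652]
[261.1, 172.0, 294.4, 214.3] [ 0.5107 -0.2655]
(np.float64(278.0386822066663), np.float64(191.77505022221393))
```

View pics/w5.png

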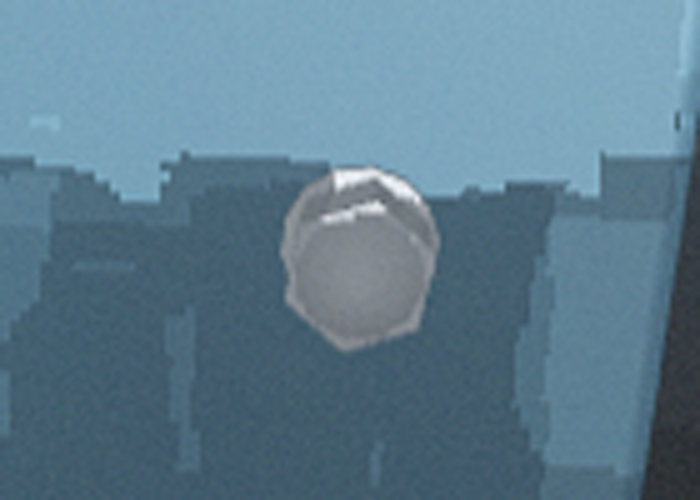

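The chrome nut is centred at (360,265) in the crop, with hex corners near top and bottom about 8° off the jaws, so I turn the jaws -10° to meet the flats.

```bash
python3 -m inch '0.5 0 0 -6 0 0 -10;0.5 0 0 -11 0 0 -10;0.5 0 0 -13.5 0 0 -10;0.5 0 0 -14.7 0 0 -10;0.5 0 0 -14.7 0 0 -10;0.5 0 0 -14.7 0 0 -10;0 0 0 -14.7 0 0 -10;0 0 0 -14.7 0 0 -10;0 0 0 -14.7 0 0 -10;0 0 0 -14.7 0 0 -10;0 0 0 -14.7 0 0 -10' 25
```

```text
t: 18.35
eef_pos: [0.5108, -0.2641, 0.0314]
ee_rot: [3.135, 0.008, 3.018]
force: [-1.4, 0.7, 5.1]
width: 0.024
```

```bash
python3 -m inch '0 0 0 4 0 0 0;0 0 0 9 0 0 0;0 0 0 11 0 0 0;0 4.9 54.4 11 0 0 55;0 4.9 54.4 11 0 0 55;0 4.9 54.4 11 0 0 55;0 4.9 54.4 11 0 0 55;0 4.9 54.4 11 0 0 55;0 4.9 54.4 11 0 0 55;0 4.9 54.4 11 0 0 55;0 4.9 54.4 11 0 0 55;0 4.9 54.4 11 0 0 55'; python3 -m inch '0 0 0 0 0 0 0;0 0 0 0 0 0 0'
python3 - <<'E'
from h import *
f=grab_frame("wrist");save(f,"w6.png",s=1)
E
```

```text
t: 19.85
eef_pos: [0.5595, 0.2825, 0.141]
ee_rot: [3.135, 0.008, -2.304]
force: [0.4, -0.1, -0.2]
width: 0.0241
t: 20.1
eef_pos: [0.559, 0.2824, 0.1403]
ee_rot: [3.135, 0.007, -2.303]
force: [-0.9, -0.5, -0.9]
width: 0.0238
```

View pics/w6.png

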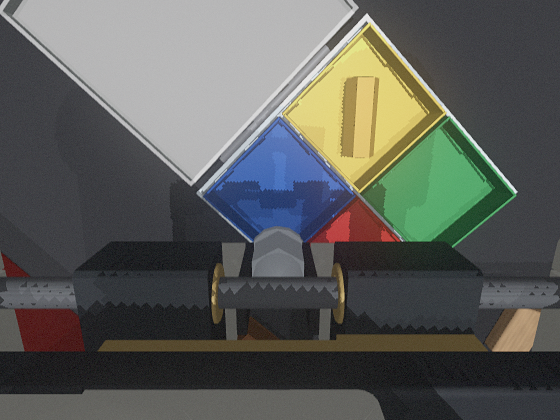

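The nut at (278,255) is over blue, and the coupler lies flat in the middle of yellow (358,117). Lowering and releasing, then back toward the bolt.

```bash
python3 -m inch '0 0 -0.2 -5 0 0 0;0 0 -0.2 -9 0 0 0;0 0 -0.2 -11.5 0 0 0;0 0 -0.2 -12.2 0 0 0;0 0 -0.2 -12.2 0 0 0;0 0 -0.2 -12.2 0 0 0;0 0 -0.2 -12.2 0 0 0'
```

```text
t: 21.02
eef_pos: [0.5597, 0.2802, 0.0198]
ee_rot: [3.135, 0.009, -2.304]
force: [0.2, 0.2, -1.3]
width: 0.0238
```

```bash
python3 -m inch '0.4 0 0 0 0 0 0;0.4 0 0 0 0 0 0;0.4 0 0 0 0 0 0;0.4 0 0 3 0 0 0;0.4 0 0 9 0 0 0;0.4 0 0 15 0 0 0;0.4 3.6 -50 18 0 0 -45;0.4 3.6 -50 18 0 0 -45;0.4 3.6 -50 18 0 0 -45;0.4 3.6 -50 18 0 0 -45;0.4 3.6 -50 18 0 0 -45;0.4 3.6 -50 18 0 0 -45'
```

```text
t: 22.52
eef_pos: [0.5864, -0.095, 0.1925]
ee_rot: [3.135, 0.01, -3.089]
force: [0.7, 1.7, 0.4]
width: 0.0351
```

```bash
python3 -m inch '0.5 1.2 -25.8 0 0.3 0.6 0;0.5 1.2 -25.8 0 0.3 0.6 0;0.5 1.2 -25.8 0 0.3 0.6 0;0.5 1.2 -25.8 0 0.3 0.6 0;0.5 1.2 -25.8 0 0.3 0.6 0;0.5 1.2 -25.8 0 0.3 0.6 0;0.5 1.2 -25.8 0 0.3 0.6 0' 25
python3 - <<'E'
from h import *
f=grab_frame("wrist")
print([(round(d["p"],2),np.round(d["location"],1),ray(f,d["location"],.02)[:2].round(4)) for d in pinpoint("wrist","black_bolt")[:3]])
for q in((.598,-.353,.02),(.598,-.353,.08)): print(np.round(proj(f,np.array(q)),1))
x,y=map(int,proj(f,np.array([.598,-.353,.05])));print(x,y);save(f,"w7.png",(x-70,y-50,x+70,y+50),5)
E
```

```text
t: 23.4
eef_pos: [0.5985, -0.3518, 0.1926]
ee_rot: [3.129, -0.001, -3.088]
force: [-0.1, 0.3, 0.0]
width: 0.044
[(0.56, array([278.2, 182.9]), array([ 0.5976, -0.3537]))]
[277.8 183.6]
[277.9 200. ]
277 191
```

View pics/w7.png

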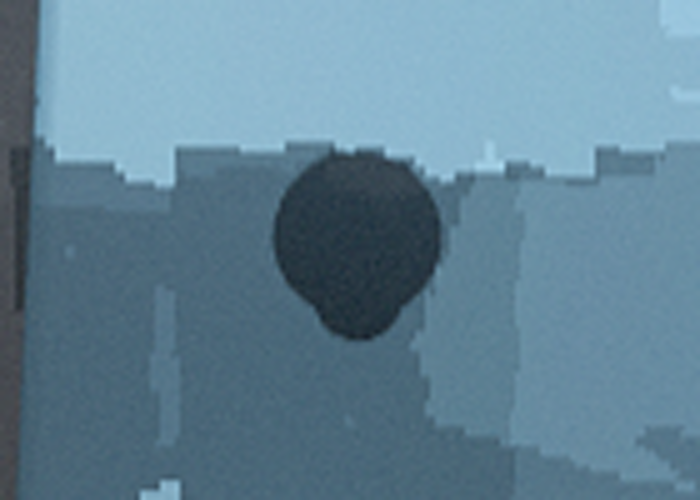

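Collar centred at (357,230) and shank tip at (360,300) in the crop, both where predicted. Gripping the shank above the collar.

```bash
python3 -m inch '0.5 0 -0.1 -6 -0.7 0 0;0.5 0 -0.1 -11 -0.7 0 0;0.5 0 -0.1 -14 -0.7 0 0;0.5 0 -0.1 -15 -0.7 0 0;0.5 0 -0.1 -15 -0.7 0 0;0.5 0 -0.1 -15 -0.7 0 0;0 0 -0.1 -15 -0.7 0 0;0 0 -0.1 -15 -0.7 0 0;0 0 -0.1 -15 -0.7 0 0;0 0 -0.1 -15 -0.7 0 0;0 0 -0.1 -15 -0.7 0 0;0 0 -0.1 -15 -0.7 0 0' 35
```

```text
t: 25.0
eef_pos: [0.5988, -0.3526, 0.0431]
ee_rot: [-3.141, -0.001, -3.088]
force: [-1.4, -0.4, 1.6]
width: 0.0133
```

```bash
python3 -m inch '0 0 0 4 0 0 0;0 0 0 9 0 0 0;0 0 0 12 0 0 0;0 -12.3 53.7 12 0 0 45;0 -12.3 53.7 12 0 0 45;0 -12.3 53.7 12 0 0 45;0 -12.3 53.7 12 0 0 45;0 -12.3 53.7 12 0 0 45;0 -12.3 53.7 12 0 0 45;0 -12.3 53.7 12 0 0 45;0 -12.3 53.7 12 0 0 45;0 -12.3 53.7 12 0 0 45'; python3 -m inch '0 0 0 0 0 0 0;0 0 0 0 0 0 0'
python3 - <<'E'
from h import *
f=grab_frame("wrist");save(f,"w8.png",s=1)
E
```

```text
t: 26.5
eef_pos: [0.4749, 0.1866, 0.1632]
ee_rot: [-3.141, -0.0, -2.301]
force: [0.6, -0.0, 0.2]
width: 0.0134
t: 26.75
eef_pos: [0.4745, 0.1867, 0.163]
ee_rot: [-3.142, -0.001, -2.3]
force: [-0.0, -1.4, -0.5]
width: 0.0136
```

View pics/w8.png

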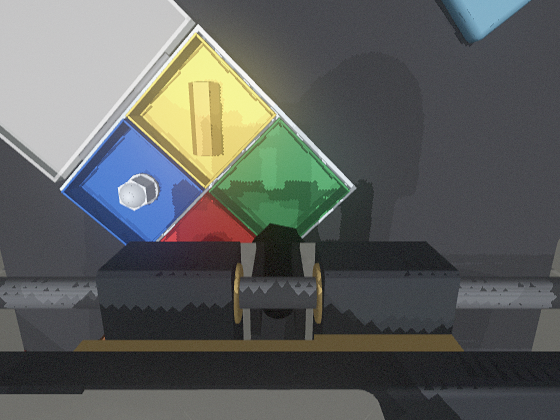

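The bolt hangs upright at (278,245) over green, and the nut stands in blue (137,190). Lowering.

```bash
python3 -m inch '0 0.2 -0.2 -5 0 0 0;0 0.2 -0.2 -9 0 0 0;0 0.2 -0.2 -12 0 0 0;0 0.2 -0.2 -13.4 0 0 0;0 0.2 -0.2 -13.4 0 0 0;0 0.2 -0.2 -13.4 0 0 0;0 0.2 -0.2 -13.4 0 0 0;0 0.2 -0.2 -13.4 0 0 0'
```

```text
t: 27.8
eef_pos: [0.4769, 0.1842, 0.0295]
ee_rot: [-3.141, 0.0, -2.301]
force: [-0.3, -0.5, -0.3]
width: 0.013
```

```bash
python3 -m inch '0.35 0 0 0 0 0 0;0.35 0 0 0 0 0 0;0.35 0 0 0 0 0 0;0.35 0 0 3 0 0 0;0.35 0 0 8 0 0 0;0.35 0 0 14 0 0 0;0.35 0 0 17 0 0 0;0.35 0 -12 17 0 0 0;0.35 0 -12 17 0 0 0;0.35 0 -12 17 0 0 0;0.35 0 -12 17 0 0 0'
python3 - <<'E'
from h import *
a=grab_frame("top");s=grab_frame("scene")
A=cv2.resize(a["pixels"][190:310,140:470],None,fx=2.4,fy=2.4,interpolation=3)
B=cv2.resize(s["pixels"][130:330,80:380],None,fx=1.5,fy=1.5,interpolation=3)
B=cv2.copyMakeBorder(B,0,0,0,A.shape[1]-B.shape[1],0)
cv2.imwrite("pics/end.png",cv2.cvtColor(np.vstack([A,B]),cv2.COLOR_RGB2BGR))
for n in("rusty_nut","rusty_bolt"):print(n,[(round(d["p"],2),ray(a,d["location"],.02)[:2].round(4)) for d in pinpoint("top",n)[:2]])
E
```

```text
t: 29.18
eef_pos: [0.4771, 0.0641, 0.1997]
ee_rot: [-3.141, 0.001, -2.302]
force: [-0.6, 1.1, -0.5]
width: 0.0307
rusty_nut [(0.59, array([ 0.5096, -0.3522]))]
rusty_bolt [(0.72, array([ 0.5112, -0.1719]))]
```

View pics/end.png

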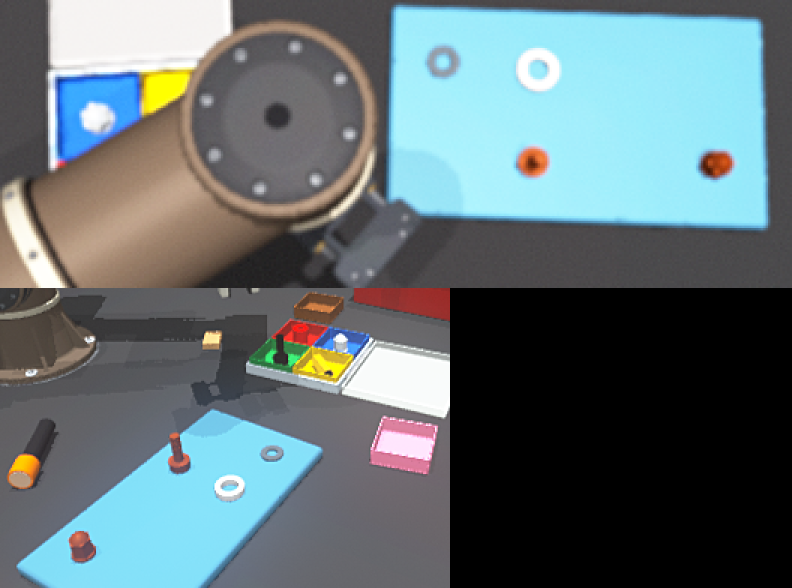

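The scene crop shows the black bolt upright in green (280,352), the bush upright in red (301,333), the nut in blue (341,343) and the coupler flat in yellow (322,365). The rusty bolt (178,452) and rusty nut (81,545) are still standing where they were. Handing in.

```bash
python3 -c "
from h import *
print(arm.job_done())"
```

```text
the job is handed in; nothing more can be done
None
```

I moved all four good pieces from the board into their tubs and handed the job in at about 29 s of the 120 s. The chrome nut is in blue, the black bolt in green, the brass coupler in yellow and the red bush in red.

**Last checks:**
- **Good pieces:** The final scene picture shows the nut, bolt and bush standing upright and the coupler lying flat. Each is in its own tub and the gripper is well clear. I checked this by eye rather than measuring it: the arm hid most of the case in the final top picture, where only the nut in blue showed clearly.
- **Release points:** The nut, bolt and bush were let go within about 2 mm of their tub centres as measured from the top camera. The coupler's reading came just after release and was also about 2 mm off.
- **Rusty pieces:** Both are still standing. The bolt read within 5 mm of its first measurement. The nut's two readings differ by about 8 mm, which I take to be network scatter, since the gripper was never lowered near it.
- **Forces:** The readings printed after each step stayed at or below about 6 N.

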